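Pull the filter of the solder fume extractor

ROBOT

A 6-joint arm with a two-finger parallel gripper is mounted at the origin on a cart in front of the work surface, level with it; the furniture and walls round the work are solid. World frame = base frame: x ahead of the robot, y to its left, z up, the work surface at z = 0. Lengths are in m, angles in rad, forces in N, time in s.
With the tool pointing down it reaches from about 0.275 to 0.725 m from the base axis. Payload 15.9 kg.
Tool frame: the origin (TCP) lies at the centre of the arm's flange, where the gripper is bolted on; the fingertips stand 173 mm ahead of it and the grasp point (between the pads) lies 155 mm ahead of it; z points along the fingers, y is the line along which they close (so a half turn about z gives the same grasp; the last joint's range is limited). The gripper opens to 85 mm and grips with 20 to 120 N. Pads are 22 mm wide; open, the fingers measure 114 mm over their backs; the gripper's body (76 mm by 85 mm) begins 54 mm behind the grasp point. The pads swing forward as they close: fully open they stand 13 mm farther back than shut.
Start: joints at [-1.311, 0.213, -0.034, 1.323, 0, 1.571], TCP at [0.128, -0.483, 0.405] pointing down, gripper open.
Joint ranges: [-2.98, 2.98], [-0.74, 1.72], [-1.14, 1.35], [-2.1, 2.04], [-1.57, 1.44], [-3.14, 3.14]. Speed limits (rad/s): [1.89, 1.89, 2.39, 2.57, 3.14, 3.14].

INTERFACE

Orientations are given as a unit quaternion [w, x, y, z].
In Python, from rig import ctrl gives the robot as it stands.
- The arm moves only by the tool jog_arm, never from a script. Its argument "rows" is one flat list of numbers, 7 for each row, row after row: the shift along the world's x, y, z in m, then the turn, a rotation vector about the world's x, y, z in rad, then the opening, from 0 (shut) to 1 (fully open). A call has 1 to 20 rows; each row is the pose to reach, as a shift and turn from the pose commanded when the call began; what a row does not reach only later rows make up. A row lasts 1/12 s, in which the tool goes at most 41.7 mm and 7.16 degrees, less where a joint would pass 70% of its speed; a pose out of reach is approached as far as the arm can. A call with a gripper value outside its range is refused whole. The fingers move at their own pace and stop on an object; "squeeze" is the grip in N (left out, the last holds). Time passes only in rows, so rows that repeat a pose let the fingers close. It gives the time, the measured TCP pose, the force, the opening and the grip force at its end, in the units of the state.
- ctrl.state(): the state, without advancing time (a new reading comes with each control period).
- ctrl.snapshot(name): name is "side" or "top"; returns a dict with "color" (384x512x3 uint8, red, green, blue), "camera_matrix" (3x3 intrinsics, pixels), "distortion" ([k1, k2, p1, p2, k3] as OpenCV has them; the pictures are not rectified), "origin" and "orientation" of the camera in the world. Camera axes: x right, y down, z forward; pixel columns grow to the right and rows downward; lengths in m; the calibration is good to about 2 mm. A picture is of the moment at which its call begins. There is no depth.
- ctrl.hand_in(): hands the job in; it is judged then, once.
The state is a dict: "t": time; "joints": joint angles; "qd": joint speeds; "effort": joint torques, N m; "eef_pos": TCP position; "tcp_rot": TCP orientation; "contact_force": force on the tool from outside, world axes, zero at the start; "wrist_torque": the same for the moment, N m; "grip_width": opening from 0.0 (shut) to 1.0 (fully open); "grip_force": force on a finger pad.
Only numpy, scipy, OpenCV 4.12 (cv2) and the standard library are available. Lean on these libraries where they do the work, as an engineer would, in place of code of your own. Each camera call takes 0.05 s, during which the arm holds its last target. There are 200 camera calls.

TASK

Turn the speed knob of the fume extractor fully anticlockwise to its stop so that the fan is off, then lift the cover flap by its tab until it stands fully open, and draw the filter plate hidden beneath straight up out of its slot. Hold the plate upright and still over the middle of the dust tray, its long edge in line with the tray's long sides and its lower edge about 10 cm above the bench, leaving the flap open and the knob off and the flux tin, brass weight and load cell undisturbed. Finish while holding it there: do not put the plate down or let it go.

Things in the scene. Friction and masses are not known exactly. Their poses are not given: they have to be found in the camera images.
- extractor: the fume extractor, a low grey box fixed to the bench, 170 (x) x 200 (y) x 70 mm high; origin at the centre of its underside; its -x side (dark slats) faces the robot. On its flat top (deck) are the cover flap (left, +y) and the speed knob (right). The slot for the filter plate opens in the deck under the flap: 84 (x) x 14 (y) mm, 55 mm deep, centred at x = +15, y = +50 mm
- speed_knob (a joint): angle of the speed knob, rad: 0 = off, the anticlockwise end stop (seen from above); grows clockwise up to 2.4. It stays where it is left; slight friction (0.03 N m)
- speed_knob_grip (a point): grip point of the black speed knob, on its upright axis, 37 mm above the deck; turns with the knob. Its grip is an upright bar 42 mm long (point x), 14 mm thick (point y), 12 to 44 mm above the deck, over a round base 68 mm across. At 0 the bar lies along the extractor's x axis with its white mark to -x
- flap (a joint): angle of the cover flap, rad: 0 = shut, 1.75 = fully open at its stop, leaning back. The hinge is stiff (0.22 N m, about 2 N at the tab), so the flap stays where it is left
- flap_hinge (a point): point on the flap's hinge line, fixed to the extractor: the hinge runs along the extractor's y axis through the rear (+x) edge of its deck; this point is in the middle of the flap's width
- flap_tab (a point): centre of the black pull tab on the front of the flap; moves with it. Flap: grey shell 130 (x) x 90 (y) x 46 mm high. Tab: upright tongue 10 mm thick (y), 28 mm high, standing out 36 mm from the middle of the front. This point: 20 mm before the front, 150 mm before the hinge line, 28 mm above the deck when shut. Pinched across its thickness from above, the flap turns in the pinch
- filter_centre (a point): centre of the loose filter plate: aluminium with wire mesh on both faces, 80 (x, long edge) x 10 (y, thickness) x 89 mm (z), 60 to 130 g. It starts upright in the slot, its top 34 mm above the deck, hidden by the shut flap; lifted 55 mm it is out of the slot. With the flap open the part above the deck can be pinched from above across its thickness
- dust_tray: open dark steel tray fixed to the bench, 180 (x, long) x 100 (y) x 25 mm high, walls 3 mm; origin at the centre of its underside, x along its long sides. Between it and the extractor an opened scale with a round pan (up to 80 mm high) is fixed to the bench; a white scale shell leans upright farther back, beyond x = 0.68 m
- flux_tin: flat round yellow tin, 54 mm across, 20 mm high, loose; origin at the centre of its underside; to be left alone
- brass_weight: brass weight with a knob, 27 mm across, 34 mm high, loose; origin at the centre of its underside; to be left alone
- load_cell: aluminium bar 80 x 20 x 20 mm (y, x, z) with short wires, loose; origin at its underside, within 15 mm of the bar's middle; to be left alone

How it is judged:
By the outcome, as a careful person would: the job done as asked, in the order asked, and still so for the second after the job is handed in, while the arm keeps its last pose, push and grip.
It also fails if it takes over 61 s, if anything falls off the work surface, if the arm or the gripper's body presses on something with over 40 N, if the wrist force passes 120 N, or if a joint passes its speed limit or range.

## Working session

There is one attempt and no reset: what is moved stays moved. The work goes in short steps, Python scripts to look and compute and a tool call to move; the robot and the scene stay as the last step left them, time stands still between calls to the robot, and variables do not carry over. Pictures are saved under pics/ and viewed, at most 10 in all, crops included, and the job is handed in when it is done.

Besides the shell and the picture viewer there is one more tool, called after ">>>" in YAML: its name, and indented under it one key for each argument. jog_arm: Moves the arm, as the interface text tells. Its arguments: {"type":"object","properties":{"rows":{"type":"array"},"squeeze":{"type":"number"}},"required":["rows"]}

```bash
mkdir -p pics; cat > h.py <<'E'
import numpy as np, cv2
from scipy.spatial.transform import Rotation as R
from rig import ctrl
def snap(name,fn=None):
    s=ctrl.snapshot(name)
    if fn: cv2.imwrite('pics/'+fn,s['color'][:,:,::-1])
    return s
def rot(s):
    q=np.array(s['orientation'],float)
    return q if q.shape==(3,3) else R.from_quat(q[[1,2,3,0]]).as_matrix()
def ray(s,uv):
    p=cv2.undistortPoints(np.array(uv,float).reshape(-1,1,2),np.array(s['camera_matrix']),np.array(s['distortion'])).reshape(-1,2)
    d=np.c_[p,np.ones(len(p))]@rot(s).T
    return np.array(s['origin'],float),d
def onz(s,uv,z):
    o,d=ray(s,uv); return o+d*((z-o[2])/d[:,2])[:,None]
def tri(s1,a,s2,b):
    o1,d1=ray(s1,a);o2,d2=ray(s2,b);out=[]
    for x,y in zip(d1,d2):
        t=np.linalg.lstsq(np.c_[x,-y],o2-o1,rcond=None)[0]
        p,q=o1+x*t[0],o2+y*t[1]; out.append(np.r_[(p+q)/2,np.linalg.norm(p-q)])
    return np.array(out)
def proj(s,P):
    M=rot(s).T; rv=cv2.Rodrigues(M)[0]
    return cv2.projectPoints(np.array(P,float).reshape(-1,1,3),rv,-M@np.array(s['origin'],float),np.array(s['camera_matrix']),np.array(s['distortion']))[0].reshape(-1,2)
E
python3 - <<'E'
from h import *
np.set_printoptions(precision=4,suppress=True)
for n in('side','top'):
    s=snap(n,n+'0.png'); print(n,s['origin'],s['orientation'],s['camera_matrix'])
print(ctrl.state())
E
```

```text
side [0.1969 0.7633 0.6133] [ 0.0981 -0.1999  0.854  -0.4702] [[359.3926   0.     250.4645]
 [  0.     359.3926 190.8775]
 [  0.       0.       1.    ]]
top [0.4575 0.0081 1.1658] [ 0.0242 -0.703   0.7103 -0.0262] [[364.5224   0.     249.2998]
 [  0.     364.5224 191.6175]
 [  0.       0.       1.    ]]
{'t': 0.1, 'joints': array([-1.311 ,  0.2133, -0.035 ,  1.3235, -0.    ,  1.5708]), 'qd': array([ 0.0006, -0.0007,  0.0005,  0.0005, -0.0014,  0.0012]), 'effort': array([  0.0031, -68.7244,  48.7809,   0.0121,   0.    ,   0.    ]), 'eef_pos': array([ 0.1284, -0.4831,  0.4043]), 'tcp_rot': array([-0.0005,  0.9916,  0.1296, -0.0001]), 'contact_force': array([-0.5054,  0.0677, -0.2606]), 'wrist_torque': array([-0.0356,  0.0246, -0.0228]), 'grip_force': 0.0, 'grip_width': 1.0004984737219975}
```

View pics/top0.png

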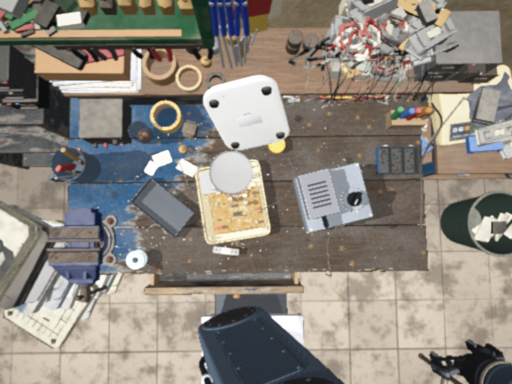

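View pics/side0.png

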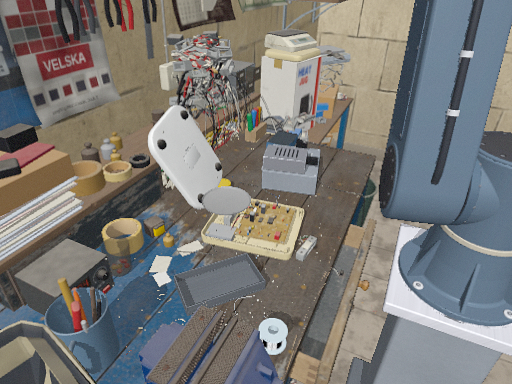

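The top view shows the extractor at about (334,197), with flap vents at (320,193), knob at (355,199) and tab near (326,220). The tray is at (163,207), the scale at (235,200), the load cell at (227,251) and the tin at (277,146). The side view shows the tray at (220,280) and the extractor at (291,170). I'll enlarge both.

```bash
python3 - <<'E'
import cv2,numpy as np
t=cv2.imread('pics/top0.png');s=cv2.imread('pics/side0.png')
a=cv2.resize(t[155:240,285:385],(800,680)[:2] if 0 else (700,595),interpolation=cv2.INTER_CUBIC)
b=cv2.resize(s[135:200,250:330],(400,325),interpolation=cv2.INTER_CUBIC)
c=cv2.resize(t[165:250,120:205],(400,400),interpolation=cv2.INTER_CUBIC)[:275]
c=cv2.resize(t[170:245,120:220],(367,275),interpolation=cv2.INTER_CUBIC)
im=np.zeros((600,800,3),np.uint8)
a=cv2.resize(t[155:240,285:385],(400,340),interpolation=cv2.INTER_CUBIC)
im[:340,:400]=a; im[:325,400:]=b; im[340:600,:347]=cv2.resize(c,(347,260))
im[340:600,400:]=cv2.resize(s[225:325,165:319],(400,260),interpolation=cv2.INTER_CUBIC)
cv2.imwrite('pics/crop0.png',im)
E
```

```text
(no output)
```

View pics/crop0.png

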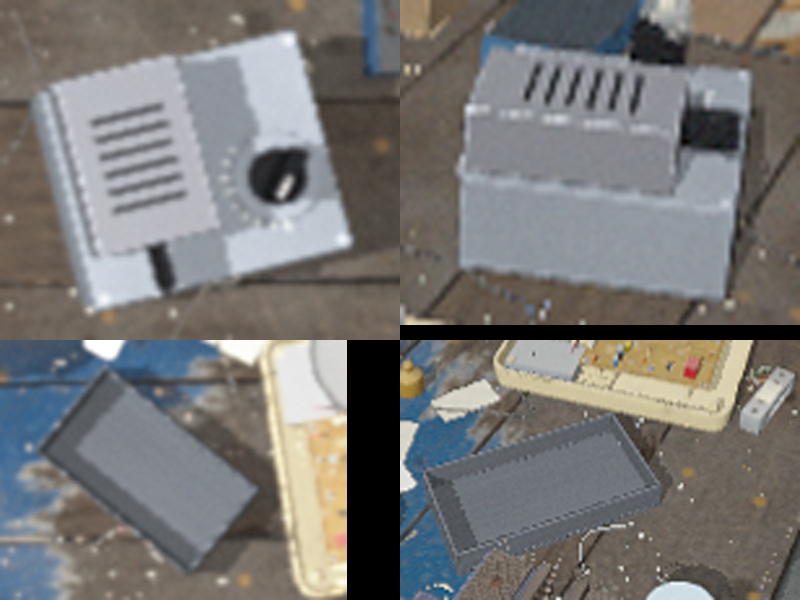

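The crop shows the deck corners: in the top crop (292,33), (350,240) and (~100,304); in the side crop, front-left (728,213), front-right (750,72) and rear-left (460,158). The tab is black at (160,267) top and (710,128) side. The knob is at (279,175) with its white mark at (285,188). The tray corners are clear in both views.

```bash
cat > m.py <<'E'
from h import *
np.set_printoptions(precision=4,suppress=True)
t=snap('top');s=snap('side')
ct=lambda x,y:(285+(x+.5)/4-.5,155+(y+.5)/4-.5)
cs=lambda x,y:(250+(x-400+.5)/5-.5,135+(y+.5)/5-.5)
print('corners FL FR',tri(t,[ct(100,304),ct(350,241)],s,[cs(728,214),cs(750,72)]))
c=onz(t,[ct(292,33),ct(350,241),ct(100,304)],.07);print('deck z.07 RR FR FL\n',c)
ex=c[0,:2]-c[1,:2];print('x yaw',np.degrees(np.arctan2(ex[1],ex[0])),np.linalg.norm(ex))
ey=c[2,:2]-c[1,:2];print('y yaw',np.degrees(np.arctan2(ey[1],ey[0]))-90,np.linalg.norm(ey))
# black blobs top
g=cv2.cvtColor(t['color'],cv2.COLOR_RGB2GRAY)
sub=(g<60).astype(np.uint8); m=np.zeros_like(sub); m[185:235,318:370]=sub[185:235,318:370]
n,l,st,ce=cv2.connectedComponentsWithStats(m)
for i in range(1,n):
    if st[i,4]>8: print('top blob',st[i],ce[i],onz(t,[ce[i]],.098),onz(t,[ce[i]],.114))
g2=cv2.cvtColor(s['color'],cv2.COLOR_RGB2GRAY)
m=np.zeros_like(g2);m[150:170,303:322]=(g2<70)[150:170,303:322]
n,l,st,ce2=cv2.connectedComponentsWithStats(m)
for i in range(1,n):
    if st[i,4]>8: print('side blob',st[i],ce2[i])
print('tab ends top', onz(t,[ct(153,245),ct(167,290)],.112))
print('knob bar ends, mark',onz(t,[ct(305,152),ct(277,200),ct(293,177),ct(280,197)],.114))
# tray corners (crop: x120+X*100/347, y170+Y*75/260)
tt=lambda x,y:(120+x*100/347,170+(y-340)*75/260)
ss=lambda x,y:(165+(x-400)*154/400,225+(y-340)*100/260)
T=[(108,370),(41,449),(193,572),(257,490)]
S=[(425,472),(462,555),(663,485),(614,417)]
print('tray z.025',onz(t,[tt(*p) for p in T],.025))
print('side',onz(s,[ss(*p) for p in S],.025))
print('tin,cell,weight',onz(t,[(277,146)],.02),onz(t,[(227,251)],.02),onz(s,[(169,241)],.017))
print('scale',onz(t,[(231,172)],.08), onz(t,[(197,165),(267,160),(270,237),(204,244)],.03))
E
python3 m.py
```

```text
corners FL FR [[ 0.4173 -0.1755  0.064   0.0011]
 [ 0.4613 -0.3642  0.0684  0.0017]]
deck z.07 RR FR FL
 [[ 0.6199 -0.3248  0.07  ]
 [ 0.4621 -0.3634  0.07  ]
 [ 0.417  -0.1747  0.07  ]]
x yaw 13.7303266867407 0.16244444426483703
y yaw 13.42821458845458 0.19403604954768858
top blob [348 193  13  12 116] [353.8621 197.8621] [[ 0.5123 -0.302   0.098 ]] [[ 0.5115 -0.2974  0.114 ]]
top blob [323 217   5  10  32] [324.9062 221.4375] [[ 0.4443 -0.2152  0.098 ]] [[ 0.4445 -0.2119  0.114 ]]
side blob [306 156  12   9  92] [311.5109 160.5543]
tab ends top [[ 0.4605 -0.2069  0.112 ]
 [ 0.4281 -0.2161  0.112 ]]
knob bar ends, mark [[ 0.5265 -0.3181  0.114 ]
 [ 0.492  -0.2968  0.114 ]
 [ 0.5085 -0.3089  0.114 ]
 [ 0.4941 -0.299   0.114 ]]
tray z.025 [[0.5832 0.3126 0.025 ]
 [0.5121 0.3723 0.025 ]
 [0.4003 0.2349 0.025 ]
 [0.4731 0.1777 0.025 ]]
side [[0.5828 0.3204 0.025 ]
 [0.506  0.3791 0.025 ]
 [0.396  0.2422 0.025 ]
 [0.4695 0.186  0.025 ]]
tin,cell,weight [[ 0.684  -0.0852  0.02  ]] [[0.3548 0.0758 0.02  ]] [[0.6708 0.2232 0.017 ]]
scale [[0.5947 0.0589 0.08  ]] [[ 0.6242  0.1678  0.03  ]
 [ 0.6378 -0.0522  0.03  ]
 [ 0.3972 -0.0582  0.03  ]
 [ 0.3779  0.1462  0.03  ]]
```

>>> jog_arm:
  rows: [0.2,0.09,0,0,0,0,0.5,0.383,0.179,0,0,0,0,0.5,0.383,0.179,0,0,0,0,0.5,0.383,0.179,0,0,0,0,0.5,0.383,0.179,0,0,0,0,0.5,0.383,0.179,0,0,0,0,0.5,0.383,0.179,0,0,0,0,0.5,0.383,0.179,0,0,0,0,0.5,0.383,0.179,0,0,0,0,0.5,0.383,0.179,0,0,0,0,0.5,0.383,0.179,0,0,0,0,0.5,0.383,0.179,0,0,0,0,0.5,0.383,0.179,0,0,0,0,0.5]
  squeeze: 40

```text
t: 1.28
eef_pos: [0.5115, -0.3041, 0.4042]
tcp_rot: [-0.0, 0.992, 0.13, -0.0]
contact_force: [-0.3, 0.5, -1.0]
grip_width: 0.497
grip_force: 0.0
```

```bash
python3 - <<'E'
from h import *
np.set_printoptions(precision=4,suppress=True)
s=ctrl.state();print(s['t'],s['joints'],s['eef_pos'],s['tcp_rot'],s['grip_width'])
a=snap('top','top1.png')
t=a;sd=snap('side')
print('tab tri',tri(t,[(324.9,221.4)],sd,[(311.5,160.55)]))
E
```

```text
1.2833 [-0.5363  0.4167  0.2452  1.4001 -0.0002  2.3445] [ 0.5115 -0.3041  0.4042] [-0.0002  0.9915  0.13   -0.0004] 0.4972999714255206
tab tri [[ 0.4451 -0.2154  0.0963  0.0016]]
```

>>> jog_arm:
  rows: [0,0.001,-0.03,0,0,0.6,0.5,0,0.001,-0.03,0,0,0.6,0.5,0,0.001,-0.03,0,0,0.6,0.5,0,0.001,-0.03,0,0,0.6,0.5,0,0.001,-0.03,0,0,1.2,0.5,0,0.001,-0.03,0,0,1.2,0.5,0,0.001,-0.03,0,0,1.2,0.5,0,0.001,-0.03,0,0,1.2,0.5,0,0.001,-0.06,0,0,1.2,0.5,0,0.001,-0.06,0,0,1.8,0.5,0,0.001,-0.06,0,0,1.8,0.5,0,0.001,-0.06,0,0,1.8,0.5,0,0.001,-0.06,0,0,1.8,0.5,0,0.001,-0.06,0,0,1.8,0.5,0,0.001,-0.06,0,0,2.33,0.5,0,0.001,-0.06,0,0,2.33,0.5,0,0.001,-0.06,0,0,2.33,0.5,0,0.001,-0.06,0,0,2.33,0.5,0,0.001,-0.08,0,0,2.33,0.5,0,0.001,-0.08,0,0,2.33,0.5]

```text
t: 3.05
eef_pos: [0.5098, -0.3038, 0.3226]
tcp_rot: [-0.001, 0.271, 0.962, 0.0]
contact_force: [-1.1, 1.0, -1.4]
grip_width: 0.503
grip_force: 0.0
```

```bash
python3 - <<'E'
from h import *
np.set_printoptions(precision=4,suppress=True)
s=ctrl.state();print(s['t'],s['joints'],s['eef_pos'],s['tcp_rot'])
t=snap('top');sd=snap('side')
a=cv2.resize(t['color'][150:250,280:400],(480,400),interpolation=cv2.INTER_CUBIC)
b=cv2.resize(sd['color'][90:200,250:330],(291,400),interpolation=cv2.INTER_CUBIC)
cv2.imwrite('pics/c2.png',np.hstack([a,b])[:,:,::-1])
E
```

```text
3.05 [-0.5374  0.4327  0.063   1.2037 -0.0001  0.0122] [ 0.5098 -0.3038  0.3226] [-0.0013  0.2713  0.9625  0.0003]
```

View pics/c2.png

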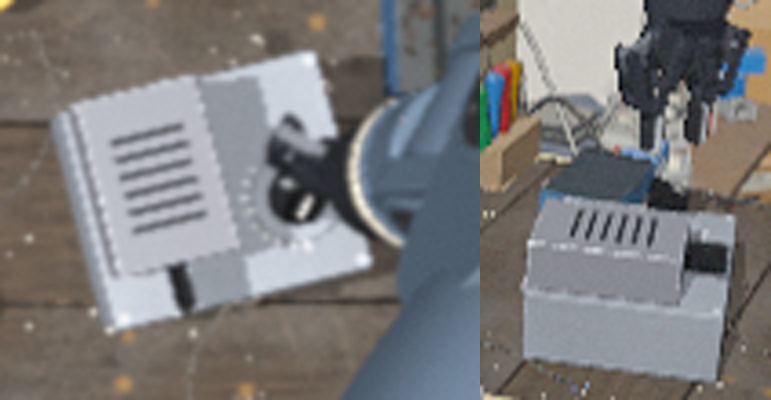

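The gripper stands over the knob: the fingers are at (645,130) and (700,125) in the side crop, with the knob top showing between them at (672,190). I'll descend and close.

>>> jog_arm:
  rows: [0,0,-0.03,0,0,0,0.5,0,0,-0.05,0,0,0,0.5,0,0,-0.061,0,0,0,0.5,0,0,-0.061,0,0,0,0.5,0,0,-0.061,0,0,0,0.3,0,0,-0.061,0,0,0,0.2,0,0,-0.061,0,0,0,0.1,0,0,-0.061,0,0,0,0.0,0,0,-0.061,0,0,0,0.0,0,0,-0.061,0,0,0,0.0]
  squeeze: 30

```text
t: 3.98
eef_pos: [0.5101, -0.3056, 0.2656]
tcp_rot: [-0.0, 0.274, 0.962, -0.004]
contact_force: [-20.4, -21.1, 7.0]
grip_width: 0.161
grip_force: 33.1
```

```bash
python3 - <<'E'
from h import *
np.set_printoptions(precision=4,suppress=True)
s=ctrl.state();print(s['eef_pos'],s['tcp_rot'],s['contact_force'],s['wrist_torque'],s['grip_width'])
E
```

```text
[ 0.5101 -0.3056  0.2656] [-0.0003  0.2741  0.9617 -0.0037] [-20.3955 -21.1325   6.9586] [-4.3807  4.1874 -0.0417] 0.1609116304302875
```

>>> jog_arm:
  rows: [-0.001,-0.002,0,0,0,0,0.0,-0.0015,-0.0028,0,0,0,0,0.0,-0.0015,-0.0028,0,0,0,0.05,0.0,-0.0015,-0.0028,0,0,0,0.1,0.0,-0.0015,-0.0028,0,0,0,0.15,0.0,-0.0015,-0.0028,0,0,0,0.2,0.0,-0.0015,-0.0028,0,0,0,0.25,0.0,-0.0015,-0.0028,0,0,0,0.3,0.0,-0.0015,-0.0028,0,0,0,0.35,0.0,-0.0015,-0.0028,0,0,0,0.4,0.0,-0.0015,-0.0028,0,0,0,0.4,0.0]

```text
t: 4.9
eef_pos: [0.5093, -0.307, 0.2656]
tcp_rot: [-0.0, 0.075, 0.997, -0.002]
contact_force: [-12.5, -7.0, 8.2]
grip_width: 0.153
grip_force: 33.2
```

```bash
cat > st.py <<'E'
from h import *
np.set_printoptions(precision=4,suppress=True)
s=ctrl.state();q=s['tcp_rot'];M=R.from_quat(np.array(q)[[1,2,3,0]]).as_matrix()
print(s['t'],s['eef_pos'],'F',s['contact_force'],'T',s['wrist_torque'],s['grip_width'],s['grip_force'],'yaw_y',np.degrees(np.arctan2(M[1,1],M[0,1])),'z',M[:,2])
E
python3 st.py
```

```text
4.9 [ 0.5093 -0.307   0.2656] F [-12.4667  -7.0024   8.1782] T [-1.2469  2.4455  0.0207] 0.15341395204907432 33.2055401802063 yaw_y 81.39278489546128 z [-0.0006 -0.003  -1.    ]
```

>>> jog_arm:
  rows: [-0.0005,-0.0004,0,0,0,0.05,0.0,-0.001,-0.0008,0,0,0,0.1,0.0,-0.001,-0.0008,0,0,0,0.15,0.0,-0.001,-0.0008,0,0,0,0.2,0.0,-0.001,-0.0008,0,0,0,0.25,0.0,-0.001,-0.0008,0,0,0,0.3,0.0,-0.001,-0.0008,0,0,0,0.34,0.0,-0.001,-0.0008,0,0,0,0.37,0.0,-0.001,-0.0008,0,0,0,0.37,0.0]

```text
t: 5.65
eef_pos: [0.5089, -0.3075, 0.2656]
tcp_rot: [0.0, -0.109, 0.994, -0.001]
contact_force: [-6.2, -3.5, 4.9]
grip_width: 0.158
grip_force: 32.9
```

```bash
python3 st.py
```

```text
5.65 [ 0.5089 -0.3075  0.2656] F [-6.1856 -3.5324  4.9286] T [-0.7271  1.2765  0.0161] 0.15780701959515878 32.8607439994812 yaw_y 102.54766549480198 z [ 0.0008 -0.0024 -1.    ]
```

Not yet at the stop (torque is low); continue in small turns until it resists.

>>> jog_arm:
  rows: [0,0,0,0,0,0.02,0,0,0,0,0,0,0.04,0,0,0,0,0,0,0.06,0,0,0,0,0,0,0.08,0,0,0,0,0,0,0.08,0]

```text
t: 6.07
eef_pos: [0.5091, -0.3076, 0.2657]
tcp_rot: [0.001, -0.148, 0.989, -0.001]
contact_force: [-4.7, -3.1, 7.1]
grip_width: 0.157
grip_force: 54.4
```

```bash
python3 st.py
```

```text
6.0667 [ 0.5091 -0.3076  0.2657] F [-4.672  -3.0739  7.0905] T [-0.7484  0.8945 -0.9935] 0.15718620027210647 54.417931591160595 yaw_y 107.05664559709315 z [ 0.0017 -0.0024 -1.    ]
```

>>> jog_arm:
  rows: [0,0,0,0,0,0,0.5,0,0,0,0,0,0,0.5,0,0,0,0,0,0,0.5,0,0,0.04,0,0,0,0.5,0,0,0.08,0,0,0,0.5,0,0,0.1,0,0,-0.05,0.5,-0.025,0.035,0.1,0,0,-0.08,0.5,-0.05,0.065,0.1,0,0,-0.08,0.5,-0.068,0.091,0.1,0,0,-0.08,0.4,-0.068,0.091,0.1,0,0,-0.08,0.4,-0.068,0.091,0.1,0,0,-0.08,0.4,-0.068,0.091,0.07,0,0,-0.08,0.4,-0.068,0.091,0.05,0,0,-0.08,0.4,-0.068,0.091,0.05,0,0,-0.08,0.4]

```text
t: 7.23
eef_pos: [0.4406, -0.216, 0.3106]
tcp_rot: [-0.002, -0.109, 0.994, 0.001]
contact_force: [-0.4, 1.2, -1.6]
grip_width: 0.397
grip_force: 0.0
```

```bash
python3 st.py; python3 - <<'E'
from h import *
t=snap('top');sd=snap('side')
a=cv2.resize(t['color'][150:250,280:400],(480,400),interpolation=cv2.INTER_CUBIC)
b=cv2.resize(sd['color'][90:200,250:330],(291,400),interpolation=cv2.INTER_CUBIC)
cv2.imwrite('pics/c3.png',np.hstack([a,b])[:,:,::-1])
E
```

```text
7.2333 [ 0.4406 -0.216   0.3106] F [-0.3872  1.1866 -1.5981] T [ 0.0028  0.1161 -0.0307] 0.3968791525663608 0.0 yaw_y 102.48286848485287 z [-0.0039  0.0019 -1.    ]
```

View pics/c3.png

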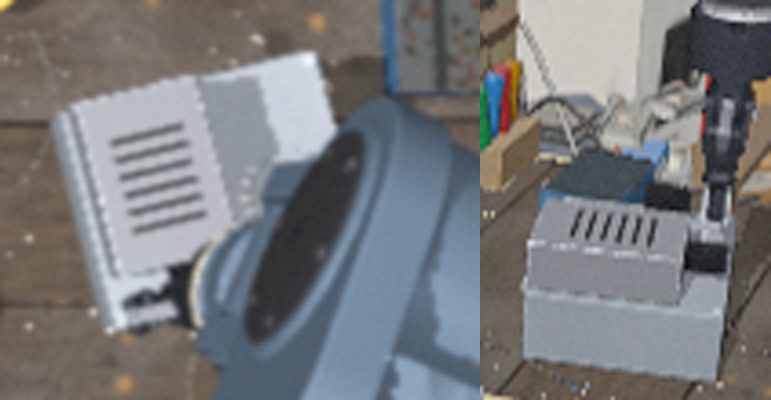

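The gripper lines up over the tab's outer half: fingers at (716,205) and tab at (705,258) in the side crop. I'll descend and pinch.

>>> jog_arm:
  rows: [0,0,-0.03,0,0,0.015,0.4,0,0,-0.053,0,0,0.015,0.4,0,0,-0.053,0,0,0.015,0.4,0,0,-0.053,0,0,0.015,0.2,0,0,-0.053,0,0,0.015,0.1,0,0,-0.053,0,0,0.015,0.0,0,0,-0.053,0,0,0.015,0.0,0,0,-0.053,0,0,0.015,0.0,0,0,-0.053,0,0,0.015,0.0]
  squeeze: 30

```text
t: 8.08
eef_pos: [0.4416, -0.2161, 0.2626]
tcp_rot: [0.001, -0.116, 0.993, -0.001]
contact_force: [-1.8, 2.4, 8.6]
grip_width: 0.11
grip_force: 36.3
```

```bash
python3 st.py
```

```text
8.0833 [ 0.4416 -0.2161  0.2626] F [-1.7843  2.4284  8.6469] T [0.3809 0.3189 0.0219] 0.10956192715061673 36.31979584693909 yaw_y 103.36070396080764 z [ 0.0025 -0.0012 -1.    ]
```

```bash
python3 -c "
import numpy as np
r=np.hypot(.154,.036);p=np.arctan2(.036,.154)
for d in list(range(0,105,5))+[103,106]:
  t=np.radians(d);a=r*(np.cos(p)-np.cos(p+t));print(d,round(a*.972,3),round(a*.235,3),round(r*(np.sin(p+t)-np.sin(p)),3))"
```

```text
0 0.0 0.0 0.0
5 0.004 0.001 0.013
10 0.008 0.002 0.026
15 0.014 0.003 0.039
20 0.021 0.005 0.051
25 0.029 0.007 0.062
30 0.038 0.009 0.072
35 0.047 0.011 0.082
40 0.058 0.014 0.091
45 0.069 0.017 0.098
50 0.08 0.019 0.105
55 0.092 0.022 0.111
60 0.105 0.025 0.115
65 0.118 0.029 0.119
70 0.131 0.032 0.121
75 0.145 0.035 0.122
80 0.158 0.038 0.122
85 0.172 0.041 0.121
90 0.185 0.045 0.118
95 0.198 0.048 0.114
100 0.21 0.051 0.109
103 0.217 0.053 0.106
106 0.225 0.054 0.102
```

>>> jog_arm:
  rows: [0.004,0.001,0.013,0,0,0,0,0.008,0.002,0.026,0,0,0,0,0.014,0.003,0.039,0,0,0,0,0.021,0.005,0.051,0,0,0,0,0.029,0.007,0.062,0,0,0,0,0.038,0.009,0.072,0,0,0,0,0.047,0.011,0.082,0,0,0,0,0.058,0.014,0.091,0,0,0,0,0.058,0.014,0.091,0,0,0,0]

```text
t: 8.83
eef_pos: [0.5005, -0.2018, 0.3544]
tcp_rot: [0.001, -0.117, 0.993, -0.001]
contact_force: [-4.7, -2.5, 8.0]
grip_width: 0.11
grip_force: 35.3
```

```bash
python3 st.py
```

```text
8.8333 [ 0.5005 -0.2018  0.3544] F [-4.6565 -2.5219  8.0358] T [-0.5453  1.1486 -0.0355] 0.11047348646900841 35.28273940086365 yaw_y 103.3882089746439 z [ 0.0032 -0.0019 -1.    ]
```

>>> jog_arm:
  rows: [0.011,0.003,0.007,0,0,0,0,0.022,0.005,0.014,0,0,0,0,0.034,0.008,0.02,0,0,0,0,0.047,0.011,0.024,0,0,0,0,0.06,0.015,0.028,0,0,0,0,0.073,0.018,0.03,0,0,0,0,0.087,0.021,0.031,0,0,0,0,0.1,0.024,0.031,0,0,0,0,0.114,0.027,0.03,0,0,0,0,0.127,0.031,0.027,0,0,0,0,0.133,0.032,0.025,0,0,0,0,0.133,0.032,0.025,0,0,0,0]

```text
t: 9.83
eef_pos: [0.633, -0.1702, 0.3777]
tcp_rot: [0.001, -0.116, 0.993, -0.001]
contact_force: [2.2, -5.8, 2.8]
grip_width: 0.107
grip_force: 35.4
```

```bash
python3 st.py
```

```text
9.8333 [ 0.633  -0.1702  0.3777] F [ 2.2011 -5.844   2.7792] T [-1.1489 -0.1028  0.019 ] 0.107425966911918 35.40846347808838 yaw_y 103.36395540377836 z [ 0.0022 -0.002  -1.    ]
```

>>> jog_arm:
  rows: [0.006,0.001,-0.002,0,0,0,0,0.012,0.003,-0.004,0,0,0,0,0.018,0.004,-0.006,0,0,0,0,0.022,0.005,-0.008,0,0,0,0,0.022,0.005,-0.008,0,0,0,0]

```text
t: 10.25
eef_pos: [0.6547, -0.1651, 0.3693]
tcp_rot: [0.001, -0.116, 0.993, -0.001]
contact_force: [1.1, -5.9, 3.1]
grip_width: 0.113
grip_force: 36.5
```

```bash
python3 st.py
```

```text
10.25 [ 0.6547 -0.1651  0.3693] F [ 1.0662 -5.9351  3.1028] T [-1.1529  0.0896 -0.0019] 0.11262473970623463 36.47804796695709 yaw_y 103.35083813024629 z [ 0.0017 -0.0015 -1.    ]
```

>>> jog_arm:
  rows: [0.004,0.001,-0.002,0,0,0,0,0.008,0.002,-0.004,0,0,0,0,0.012,0.003,-0.006,0,0,0,0,0.012,0.003,-0.006,0,0,0,0]

```text
t: 10.58
eef_pos: [0.6645, -0.1628, 0.3645]
tcp_rot: [-0.001, -0.116, 0.993, -0.001]
contact_force: [-24.8, -8.9, 21.7]
grip_width: 0.102
grip_force: 29.4
```

```bash
python3 st.py; python3 - <<'E'
from h import *
t=snap('top');sd=snap('side')
a=cv2.resize(t['color'][150:250,280:400],(480,400),interpolation=cv2.INTER_CUBIC)
b=cv2.resize(sd['color'][90:200,230:330],(320,352),interpolation=cv2.INTER_CUBIC)
b=cv2.copyMakeBorder(b,0,48,0,0,0)
cv2.imwrite('pics/c4.png',np.hstack([a,b])[:,:,::-1])
E
```

```text
10.5833 [ 0.6645 -0.1628  0.3645] F [-24.8394  -8.93    21.6833] T [-1.6855  4.7186 -0.0143] 0.10223130104156802 29.377176761627197 yaw_y 103.27813258989002 z [-0.0022 -0.003  -1.    ]
```

View pics/c4.png

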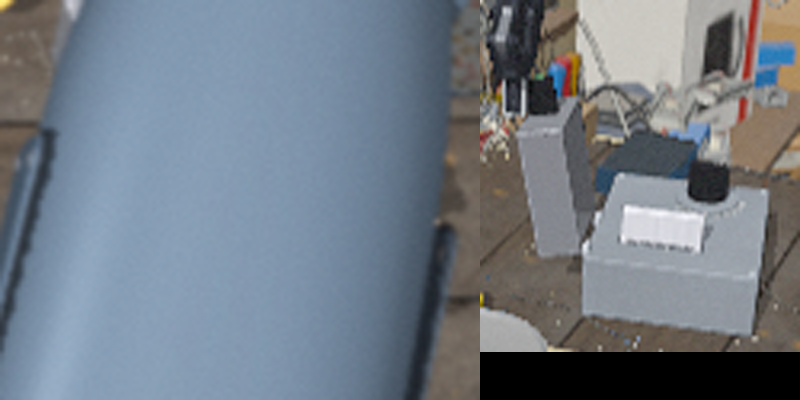

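The flap stands at its stop (about 33 N at the tab, shell upright at (550,180) in the side crop). The plate shows white at (662,228) and the knob at (708,183). I'll release and step aside for a two-view measurement of the plate.

>>> jog_arm:
  rows: [-0.002,0,0.002,0,0,0,0.4,-0.002,0,0.002,0,0,0,0.4,-0.002,0,0.002,0,0,0,0.4,-0.002,0,0.03,0,0,0,0.4,-0.002,0,0.06,0,0,0,0.4,-0.03,0,0.075,0,0,0,0.4,-0.06,0.02,0.075,0,0,0,0.4,-0.1,0.04,0.075,0,0,0,0.4,-0.13,0.07,0.075,0,0,0,0.4,-0.16,0.1,0.075,0,0,0,0.4,-0.18,0.13,0.075,0,0,0,0.4,-0.2,0.16,0.075,0,0,0,0.4,-0.2,0.19,0.075,0,0,0,0.4,-0.2,0.19,0.075,0,0,0,0.4]

```text
t: 11.85
eef_pos: [0.4648, 0.0319, 0.4384]
tcp_rot: [0.001, -0.118, 0.993, 0.001]
contact_force: [1.0, -0.7, -0.3]
grip_width: 0.4
grip_force: 0.0
```

```bash
python3 st.py; python3 - <<'E'
from h import *
t=snap('top');sd=snap('side')
a=cv2.resize(t['color'][150:250,285:385],(500,500),interpolation=cv2.INTER_CUBIC)
b=cv2.resize(sd['color'][110:200,250:310],(300,450),interpolation=cv2.INTER_CUBIC)
b=cv2.copyMakeBorder(b,0,50,0,0,0)
cv2.imwrite('pics/c5.png',np.hstack([a,b])[:,:,::-1])
E
```

```text
11.85 [0.4648 0.0319 0.4384] F [ 1.0488 -0.685  -0.2757] T [-0.0629 -0.0967 -0.0732] 0.4002150327896293 0.0 yaw_y 103.5605133769916 z [ 0.0013  0.0016 -1.    ]
```

View pics/c5.png

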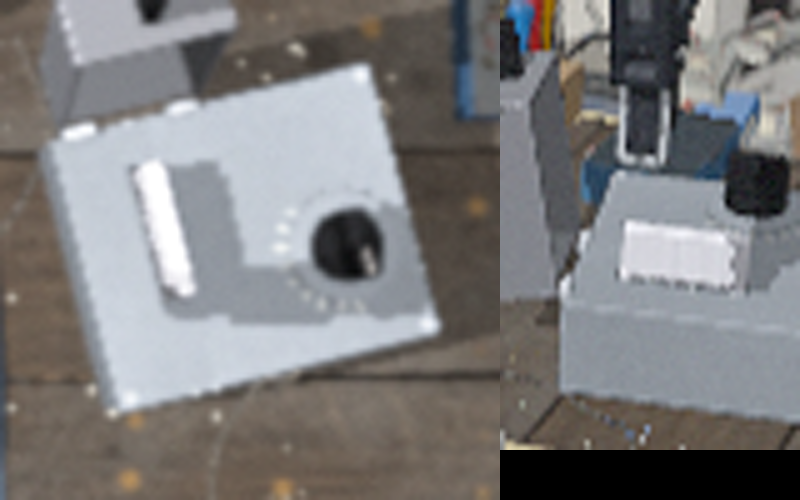

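The top crop shows the plate as a white strip from (150,163) to (180,294). The knob mark points along -x at (368,260), and the flap is open. In the side crop the plate's top edge runs from (624,223) to (741,232).

```bash
python3 - <<'E'
from h import *
np.set_printoptions(precision=4,suppress=True)
t=snap('top');s=snap('side')
ct=lambda x,y:(285+(x+.5)/5-.5,150+(y+.5)/5-.5)
cs=lambda x,y:(250+(x-500+.5)/5-.5,110+(y+.5)/5-.5)
p=tri(t,[ct(151,163),ct(181,294)],s,[cs(624,223),cs(741,232)]);print(p,p.mean(0))
d=p[0]-p[1];print(np.degrees(np.arctan2(d[1],d[0])),np.linalg.norm(d[:3]))
print('top only .104',onz(t,[ct(151,163),ct(181,294)],.104).mean(0), 'side',onz(s,[cs(624,223),cs(741,232)],.104).mean(0))
c=onz(t,[ct(370,66),ct(440,328),ct(112,412),ct(45,142)],.07);print(c,c.mean(0),(c[0]+c[2])/2)
E
```

```text
[[ 0.5593 -0.1873  0.1036  0.0002]
 [ 0.4845 -0.2013  0.1089  0.0049]] [ 0.5219 -0.1943  0.1062  0.0026]
10.553281539417407 0.07621175606127123
top only .104 [ 0.5207 -0.1951  0.104 ] side [ 0.5243 -0.1981  0.104 ]
[[ 0.6201 -0.3278  0.07  ]
 [ 0.4611 -0.3648  0.07  ]
 [ 0.413  -0.1667  0.07  ]
 [ 0.5758 -0.1297  0.07  ]] [ 0.5175 -0.2473  0.07  ] [ 0.5166 -0.2473  0.07  ]
```

>>> jog_arm:
  rows: [0.02,-0.04,0,0,0,0,0.4,0.03,-0.08,0,0,0,0,0.4,0.04,-0.12,0,0,0,0,0.4,0.05,-0.16,0,0,0,0,0.4,0.056,-0.2,0,0,0,0,0.4,0.056,-0.229,0,0,0,0,0.4,0.056,-0.229,-0.04,0,0,0,0.4,0.056,-0.229,-0.08,0,0,0,0.4,0.056,-0.229,-0.12,0,0,0,0.4,0.056,-0.229,-0.135,0,0,0,0.4,0.056,-0.229,-0.135,0,0,0,0.4,0.056,-0.229,-0.135,0,0,0,0.4]

```text
t: 13.05
eef_pos: [0.5217, -0.2017, 0.3026]
tcp_rot: [-0.001, -0.116, 0.993, 0.0]
contact_force: [0.9, -0.4, 1.1]
grip_width: 0.401
grip_force: 0.0
```

```bash
python3 st.py; python3 - <<'E'
from h import *
sd=snap('side')
cv2.imwrite('pics/c6.png',cv2.resize(sd['color'][90:200,230:330],(600,600),interpolation=cv2.INTER_CUBIC)[:,:,::-1])
E
```

```text
13.05 [ 0.5217 -0.2017  0.3026] F [ 0.9127 -0.4468  1.1185] T [-0.0133 -0.0283  0.0254] 0.40085970044080627 0.0 yaw_y 103.28559120828723 z [-0.0012  0.0005 -1.    ]
```

View pics/c6.png

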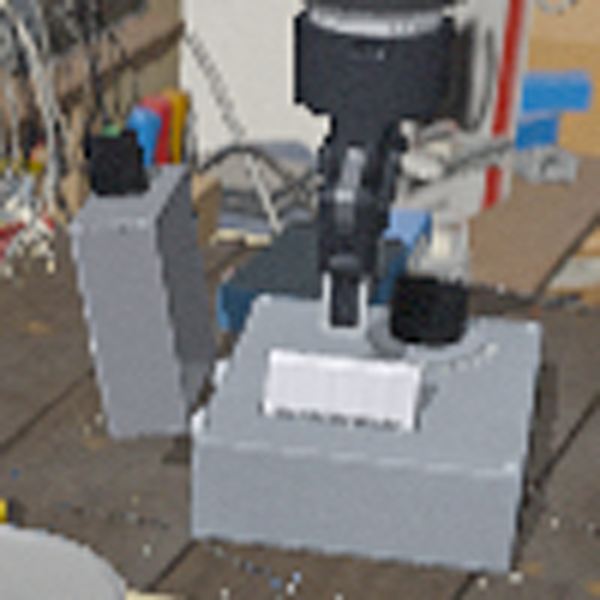

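The gripper is over the plate, fingers at (345,300) above the white mesh at (343,385), and the flap is open at left. I'll shift 4 mm in y, descend and pinch.

>>> jog_arm:
  rows: [0,0.004,0,0,0,0,0.4,0,0.004,-0.03,0,0,0,0.4,0,0.004,-0.051,0,0,0,0.4,0,0.004,-0.051,0,0,0,0.4,0,0.004,-0.051,0,0,0,0.2,0,0.004,-0.051,0,0,0,0.15,0,0.004,-0.051,0,0,0,0.1,0,0.004,-0.051,0,0,0,0.0,0,0.004,-0.051,0,0,0,0.0,0,0.004,-0.051,0,0,0,0.0]
  squeeze: 40

```text
t: 13.93
eef_pos: [0.5226, -0.197, 0.2538]
tcp_rot: [0.001, -0.116, 0.993, -0.001]
contact_force: [-1.5, 0.9, 7.6]
grip_width: 0.111
grip_force: 39.5
```

```bash
python3 st.py
```

```text
13.9333 [ 0.5226 -0.197   0.2538] F [-1.5464  0.8835  7.5991] T [0.2198 0.3389 0.0153] 0.11126937256170094 39.45013403892517 yaw_y 103.36404585106948 z [ 0.0029 -0.001  -1.    ]
```

>>> jog_arm:
  rows: [0,0,0.005,0,0,0,0,0,0,0.015,0,0,0,0,0,0,0.03,0,0,0,0,0,0,0.045,0,0,0,0,0,0,0.06,0,0,0,0,0,0,0.08,0,0,0,0,0,0,0.1,0,0,0,0,0,0,0.12,0,0,0,0,0,0,0.135,0,0,0,0,0,0,0.14,0,0,0,0,0,0,0.14,0,0,0,0]
  squeeze: 60

```text
t: 14.85
eef_pos: [0.5222, -0.1969, 0.3938]
tcp_rot: [0.001, -0.116, 0.993, -0.001]
contact_force: [0.0, 0.1, -0.4]
grip_width: 0.106
grip_force: 59.4
```

```bash
python3 st.py
```

```text
14.85 [ 0.5222 -0.1969  0.3938] F [ 0.047   0.1164 -0.4465] T [-0.0524  0.0346  0.0296] 0.1063450026144864 59.39693033695221 yaw_y 103.36177007429515 z [ 0.003  -0.0011 -1.    ]
```

>>> jog_arm:
  rows: [-0.001,0.01,0,0,0,0.02,0,-0.002,0.03,0,0,0,0.05,0,-0.004,0.06,0,0,0,0.09,0,-0.006,0.09,0,0,0,0.13,0,-0.008,0.12,0,0,0,0.17,0,-0.01,0.15,0,0,0,0.21,0,-0.012,0.18,0,0,0,0.25,0,-0.014,0.21,0,0,0,0.29,0,-0.016,0.24,0,0,0,0.33,0,-0.018,0.27,0,0,0,0.37,0,-0.02,0.3,0,0,0,0.41,0,-0.022,0.33,0,0,0,0.45,0,-0.024,0.36,0,0,0,0.49,0,-0.026,0.39,0,0,0,0.53,0,-0.028,0.415,0,0,0,0.57,0,-0.03,0.44,0,0,0,0.6,0,-0.031,0.46,0,0,0,0.63,0,-0.032,0.47,0,0,0,0.65,0,-0.032,0.475,0,0,0,0.65,0,-0.032,0.475,0,0,0,0.65,0]

```text
t: 16.52
eef_pos: [0.4896, 0.2787, 0.3911]
tcp_rot: [-0.001, -0.428, 0.904, -0.0]
contact_force: [-0.8, 0.4, -1.6]
grip_width: 0.106
grip_force: 59.4
```

>>> jog_arm:
  rows: [0,0,-0.015,0,0,0,0,0,0,-0.03,0,0,0,0,0,0,-0.045,0,0,0,0,0,0,-0.053,0,0,0,0,0,0,-0.054,0,0,0,0,0,0,-0.054,0,0,0,0,0,0,-0.054,0,0,0,0]

```text
t: 17.1
eef_pos: [0.4902, 0.2779, 0.3386]
tcp_rot: [0.0, -0.427, 0.904, -0.0]
contact_force: [-0.9, 0.8, -0.7]
grip_width: 0.105
grip_force: 59.4
```

```bash
python3 st.py; python3 - <<'E'
from h import *
np.set_printoptions(precision=4,suppress=True)
s=snap('side');t=snap('top')
a=cv2.resize(s['color'][90:340,150:340],(456,600),interpolation=cv2.INTER_CUBIC)
b=cv2.resize(t['color'][130:270,115:235],(344,401),interpolation=cv2.INTER_CUBIC)
b=cv2.copyMakeBorder(b,0,199,0,0,0)
cv2.imwrite('pics/c7.png',np.hstack([a,b])[:,:,::-1])
E
```

```text
17.1 [0.4902 0.2779 0.3386] F [-0.9245  0.8438 -0.7428] T [ 0.0465  0.0339 -0.0214] 0.10458424136296404 59.383978843688965 yaw_y 140.57110874577972 z [ 0.0009  0.0004 -1.    ]
```

View pics/c7.png

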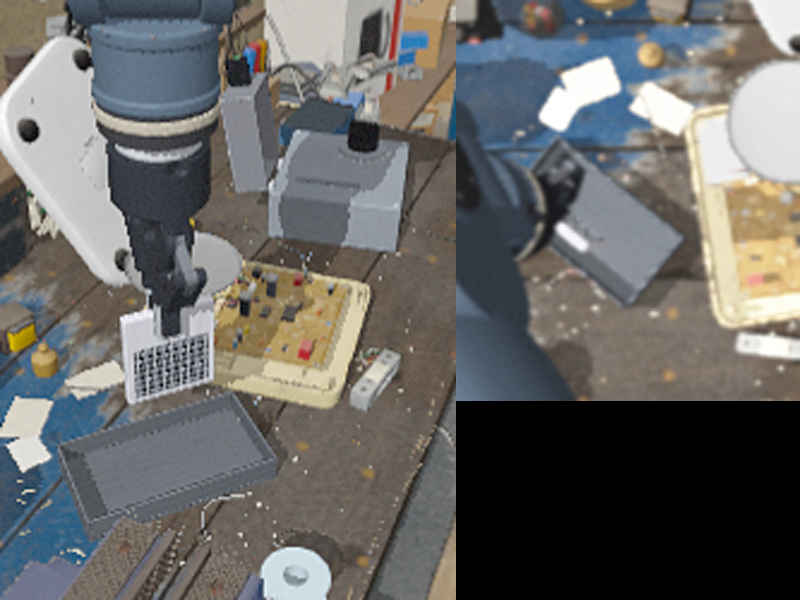

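The plate hangs upright over the tray, with its lower corners at (130,403) and (215,383) in the side crop. The flap is open, and the tin, weight and load cell look in place. A quick check of height and centring follows.

```bash
python3 - <<'E'
from h import *
np.set_printoptions(precision=4,suppress=True)
s=snap('side');t=snap('top')
c=lambda x,y:(150+(x+.5)/2.4-.5,90+(y+.5)/2.4-.5)
a=np.radians(50.6);e=np.array([np.cos(a),np.sin(a),0]);n=np.array([-e[1],e[0],0])*.005
P=np.array([.490,.278,.1])
print('pred px',proj(s,[P+.04*e+n,P-.04*e+n]),'seen',c(130,403),c(215,383))
T=[(.5832,.3165,.025),(.509,.3757,.025),(.398,.2386,.025),(.4713,.182,.025)]
b=lambda x,y:(115+(x-456+.5)/2.867-.5,130+(y+.5)/2.867-.5)
o=onz(t,[b(563,138),b(628,304),b(682,239)],.025);print('tray top corners',o, 'mid of diag(563)-(none)')
o=onz(s,[c(237,393),c(278,460),c(88,525),c(60,448)],.025);print(o,o.mean(0))
E
```

```text
pred px [[202.3472 258.5969]
 [238.3439 248.0917]] seen (203.875, 257.625) (239.29166666666669, 249.29166666666669)
tray top corners [[0.5858 0.3099 0.025 ]
 [0.4041 0.2379 0.025 ]
 [0.4738 0.1794 0.025 ]] mid of diag(563)-(none)
[[0.469  0.1813 0.025 ]
 [0.3967 0.2445 0.025 ]
 [0.5093 0.3829 0.025 ]
 [0.5816 0.3218 0.025 ]] [0.4892 0.2826 0.025 ]
```

>>> jog_arm:
  rows: [0,0,0,0,0,0,0,0,0,0,0,0,0,0,0,0,0,0,0,0,0,0,0,0,0,0,0,0,0,0,0,0,0,0,0,0,0,0,0,0,0,0]

```text
t: 17.8
eef_pos: [0.4899, 0.2782, 0.3377]
tcp_rot: [-0.0, -0.427, 0.904, -0.0]
contact_force: [0.2, -0.8, 0.2]
grip_width: 0.099
grip_force: 59.4
```

```bash
python3 -c "
from rig import ctrl
print(ctrl.hand_in())"
```

```text
the job is handed in; nothing more can be done
None
```

I handed the job in at 17.8 s: the knob is against its anticlockwise stop, the flap is at its open stop, and the plate is held upright over the tray centre with its lower edge about 10 cm up; the tin, weight and load cell were not touched, and no verdict came back.

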